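# Complete a standoff cassette and hold it lifted out of its dock

### The job

Complete the cassette of sign standoffs in its dock: stand the loose long standoff in the empty pocket of the row that holds a long one and the loose short one in the row that holds a short one, and let go of them, leaving the other things on the bench alone. Then pinch the cassette's two side catches together with the fingers and lift it, level and with all four standoffs in it, at least 8 cm out of its dock. Finish while holding it up there, still pinched: do not put it down or let go.

Things in the scene. Friction and masses are not known exactly. Their poses are not given: they have to be found in the camera images.
- dock: Fixed dock: dark base plate 160 x 100 x 8 mm (x, y, z), 12 mm high rails round the cassette and, midway along both long sides (y = +-43.5 mm), an aluminium post 28 mm long in x with its top 50 mm above the bench. Each post's lip reaches in to 33 mm from the centre and holds a catch down. Origin: centre of the underside, on the bench; axes parallel to the cassette's.
- cassette: Grey block 130 x 62 x 30 mm (x, y, z), 0.24 to 0.35 kg with catches, in the dock with its underside 8 mm above the bench. Origin: centre of its underside; x along its length, z up. Four pockets in its top at x = +-50, y = +-15 mm; a row is the two with the same y. Those at x = -50 hold the samples, those at +50 are empty. It has 1.5 to 2 mm of play each way in the dock.
- pocket_left (a point): Centre of the mouth, level with the block's top, of the empty pocket at x = +50, y = +15 mm in the cassette frame. Square, 22 x 22 mm, 20 mm deep, mouth chamfered by 3 mm, sides along the cassette's x and y. The black catch tabs stand at x = 0, their near edge 39 mm from its centre.
- pocket_right (a point): The same for the empty pocket at x = +50, y = -15 mm.
- catch_left (a joint): Travel of the sprung catch on the cassette's +y side: 0 = out, latched under the dock's lip; 0.007 m = pushed fully in, towards the other catch. Free of the lip from 0.004 m with the cassette centred. 2 N starts it, 8 N takes it fully in; it springs back when let go.
- catch_right (a joint): The same for the catch on the cassette's -y side: 0 = out, 0.007 m = pushed fully in.
- catch_left_pad (a point): Centre of the outer (grip) face of the +y catch: a black tab 22 mm long in x, 7 mm thick, upright on the block at x = 0. This point lies 58 mm and the tab's top 72 mm above the cassette's underside. Over both outer faces: 54 mm when out, 40 mm when squeezed fully. At its foot a tongue reaches out under the lip; fingertips must stay above the posts (50 mm above the bench).
- catch_right_pad (a point): The same on the -y catch tab.
- sample_long: Long standoff already in the cassette: plain aluminium cylinder, diameter 17 mm, 65 mm long, standing in one of the two pockets at x = -50 mm; it shows which row is the long row. Its origin is the centre of its underside; its z axis points up along it.
- sample_short: Short standoff already in the cassette: diameter 17 mm, 45 mm long, in the other pocket at x = -50 mm; it shows the short row. Its origin is the centre of its underside; its z axis points up along it.
- long_standoff: Loose long standoff, aluminium cylinder of diameter 17 mm, 65 mm long, about 40 g, standing upright on the bench beside the dock, to the left or right. In a pocket it stands out 45 mm above the block. Its origin is the centre of its underside; its z axis points up along it.
- short_standoff: Loose short standoff, diameter 17 mm, 45 mm long, about 28 g, standing upright on the bench on the other side of the dock. In a pocket it stands out 25 mm. Its origin is the centre of its underside; its z axis points up along it.
- glue_bottle: Bystander: white bottle, diameter 54 mm, 150 mm high, upright. Origin: centre of its underside.
- screwdriver: Bystander: screwdriver with black handle lying on the bench, about 200 mm long, along its x axis.
- tape_roll: Bystander: white ring, outer diameter 90 mm, 25 mm high, lying flat. Origin: centre of its underside.
There are look-alikes about, which are no part of the job. Leave any blue or turquoise look-alike of the long_standoff alone. Leave any red look-alike of the dock alone.

How it is judged:
On the way, in this order (a step that is already met when the one before it is completed fails the run):
1. all four standoffs stand in the rows of their length and are let go, the cassette still seated in the dock (((x of sample_long in the frame of cassette between -0.058 and -0.042 m and y of sample_long in the frame of cassette between 0.007 and 0.023 m and z of each of sample_long, long_standoff, sample_short, short_standoff in the frame of cassette below 0.016 m and x of long_standoff in the frame of cassette between 0.042 and 0.058 m and y of long_standoff in the frame of cassette between 0.007 and 0.023 m and x of sample_short in the frame of cassette between -0.058 and -0.042 m and y of sample_short in the frame of cassette between -0.023 and -0.007 m and x of short_standoff in the frame of cassette between 0.042 and 0.058 m and y of short_standoff in the frame of cassette between -0.023 and -0.007 m) or (x of sample_long in the frame of cassette between -0.058 and -0.042 m and y of sample_long in the frame of cassette between -0.023 and -0.007 m and z of each of sample_long, long_standoff, sample_short, short_standoff in the frame of cassette below 0.016 m and x of long_standoff in the frame of cassette between 0.042 and 0.058 m and y of long_standoff in the frame of cassette between -0.023 and -0.007 m and x of sample_short in the frame of cassette between -0.058 and -0.042 m and y of sample_short in the frame of cassette between 0.007 and 0.023 m and x of short_standoff in the frame of cassette between 0.042 and 0.058 m and y of short_standoff in the frame of cassette between 0.007 and 0.023 m)) and z of cassette in the frame of dock below 0.012 m and contact force between the fingers and long_standoff below 0.1 N and contact force between the fingers and short_standoff below 0.1 N), for 0.2 s.
2. the fingers pinch both catches in (contact force between the fingers and cassette above 3 N and value of joint each of catch_left, catch_right above 0.0045 m), for 0.1 s.
At the end, for the whole second after the job is handed in: Fingers pinch both catches in over 4.5 mm (force over 3 N); cassette at rest, level within 0.2 rad, 60 mm or more above its seat, clear of the dock; long standoffs in one row, short in the other, each within 8 mm of its pocket centre and 6 mm of its floor (all of step 2 and ((x of sample_long in the frame of cassette between -0.058 and -0.042 m and y of sample_long in the frame of cassette between 0.007 and 0.023 m and z of each of sample_long, long_standoff, sample_short, short_standoff in the frame of cassette below 0.016 m and x of long_standoff in the frame of cassette between 0.042 and 0.058 m and y of long_standoff in the frame of cassette between 0.007 and 0.023 m and x of sample_short in the frame of cassette between -0.058 and -0.042 m and y of sample_short in the frame of cassette between -0.023 and -0.007 m and x of short_standoff in the frame of cassette between 0.042 and 0.058 m and y of short_standoff in the frame of cassette between -0.023 and -0.007 m) or (x of sample_long in the frame of cassette between -0.058 and -0.042 m and y of sample_long in the frame of cassette between -0.023 and -0.007 m and z of each of sample_long, long_standoff, sample_short, short_standoff in the frame of cassette below 0.016 m and x of long_standoff in the frame of cassette between 0.042 and 0.058 m and y of long_standoff in the frame of cassette between -0.023 and -0.007 m and x of sample_short in the frame of cassette between -0.058 and -0.042 m and y of sample_short in the frame of cassette between 0.007 and 0.023 m and x of short_standoff in the frame of cassette between 0.042 and 0.058 m and y of short_standoff in the frame of cassette between 0.007 and 0.023 m)) and z of cassette in the frame of dock above 0.068 m and angle between cassette's own z axis and vertical below 0.2 rad and linear speed of cassette below 0.03 m/s and contact force between cassette and dock below 0.05 N); the arm keeps its last pose, push and grip.
It fails at once if a bystander is shoved more than 30 mm (distance of any of glue_bottle, screwdriver, tape_roll from where it was at the start of the episode above 0.03 m).
It also fails if it takes over 67 s, if anything falls off the work surface, if the arm or the gripper's body presses on something with over 40 N, if the wrist force passes 120 N, or if a joint passes its speed limit or range.

### The arm

A 6-joint arm with a two-finger parallel gripper is mounted at the origin on the work surface. World frame = base frame: x ahead of the robot, y to its left, z up, the work surface at z = 0. Lengths are in m, angles in rad, forces in N, time in s.
With the tool pointing down it reaches from about 0.375 to 0.975 m from the base axis. Payload 3.8 kg.
Tool frame: the origin (TCP) lies midway between the tips of the shut fingers; the grasp point (between the pads) lies 19 mm behind it; z points along the fingers, y is the direction in which the jaws open and shut (so a half turn about z gives the same grasp; the last joint's range is limited). The gripper opens to 85 mm and grips with 20 to 120 N. Pads are 22 mm wide; open, the fingers measure 114 mm over their backs; the gripper's body (76 mm by 85 mm) begins 54 mm behind the grasp point. The pads swing forward as they close: fully open they stand 13 mm farther back than shut.
Start: joints at [1.162, 0.264, 1.604, -0, 1.274, -0.037], TCP at [0.245, 0.629, 0.231] pointing down, gripper open.
Joint ranges: [-2.63, 2.63], [-0.94, 2.18], [0.31, 2.57], [-1.31, 4.45], [0, 2.66], [-2.55, 2.55]. Speed limits (rad/s): [2.57, 2.57, 3.14, 3.14, 3.14, 3.14].

### API

Orientations are given as a rotation vector (axis times angle).
In Python, from workcell import readout, read_camera, camera_params, bot gives the robot as it stands.
- The arm moves only by the tool apply_moves, never from a script. Its argument "plan" is a list that holds one entry, the list of rows, each a list of 7 numbers: the shift along the tool's x, y, z each as a share of 1000 mm, from -1 to 1, then the turn, a rotation vector about the tool's x, y, z each as a share of pi rad, from -1 to 1, then the gripper command: -1 is fully open, 1 is shut, values between are in proportion. A call has exactly 8 rows; each row is the pose to reach, as a shift and turn from the pose commanded when the call began, along the tool's axes at that moment, turning the shorter way round; what a row does not reach only later rows make up. A row lasts 1/12 s, in which the tool goes at most 41.7 mm and 7.16 degrees, less where a joint would pass 70% of its speed; a pose out of reach is approached as far as the arm can. A call with a number of a shift or a turn outside -1 to 1 is refused whole. A call with a gripper value outside its range is refused whole. The fingers move at their own pace and stop on an object; "force" is the grip in N (left out, the last holds). Time passes only in rows, so rows that repeat a pose let the fingers close, or fill a call up. It gives the time, the measured TCP pose, the force and the opening at its end, in the units of the state.
- readout.read_state(): the state, without advancing time (a new reading comes with each control period).
- read_camera(name): name is "scene" or "top" or "wrist"; returns the picture (384x512x3 uint8, red, green, blue); there is no depth.
- camera_params(name): a dict with "fovy" (degrees; the focal length in pixels is half the picture's height over the tangent of half this angle, whatever the lens; pixels are square), "cx", "cy" (the principal point, pixels), "rvec" (rotation vector, rad) and "tvec" (3), from world to camera coordinates, as OpenCV has them; the wrist camera has in their place "hand_eye" (4x4, takes a point from camera to tool coordinates, whose origin is the TCP and whose axes are the flange's). Camera axes: x right, y down, z forward; pixel columns grow to the right and rows downward; lengths in m; the calibration is good to about 2 mm. A picture is of the moment at which its call begins: read the wrist's pose just before it. camera_params takes no time and is no camera call.
- bot.finish_job(): hands the job in, once; it reports no verdict.
The state is a dict: "time": time; "q": joint angles; "joint_vel": joint speeds; "joint_torque": joint torques, N m; "tool_pos": TCP position; "tcp_rot": TCP orientation; "wrist_force": force on the tool from outside, world axes, zero at the start; "torque": the same for the moment, N m; "width": opening from 0.0 (shut) to 1.0 (fully open).
Only numpy, scipy, OpenCV 4.12 (cv2) and the standard library are available. Lean on these libraries where they do the work, as an engineer would, in place of code of your own. Each camera call takes 0.05 s, during which the arm holds its last target.

## Working session

There is one attempt and no reset: what is moved stays moved. The work goes in short steps, Python scripts to look and compute and a tool call to move; the robot and the scene stay as the last step left them, time stands still between calls to the robot, and variables do not carry over. Pictures are saved under pics/ and viewed, and the job is handed in when it is done.

Besides the shell and the picture viewer there is one more tool, called after "Request:" as name(argument=value, ...) on one line, values as JSON. apply_moves: Moves the arm, as the interface text tells. Shift numbers are shares of 1000 mm and turn numbers shares of pi rad, none past 1 either way. Its arguments: {"type":"object","properties":{"plan":{"type":"array","items":{"type":"array","items":{"type":"array","items":{"type":"number","minimum":-1,"maximum":1}}}},"force":{"type":"number"}},"required":["plan"]}

```bash
mkdir -p pics; python3 - <<'E'
from workcell import readout, read_camera, camera_params, bot
import cv2
s=readout.read_state();print({k:s[k] for k in('time','tool_pos','tcp_rot','width')})
for n in("scene","top","wrist"):
    im=read_camera(n);cv2.imwrite(f'pics/{n}0.png',im[:,:,::-1]);print(n,camera_params(n))
E
```

```text
{'time': 0.0, 'tool_pos': array([0.24490988, 0.62819039, 0.22991829]), 'tcp_rot': array([-0.58055424, -3.08692784,  0.00354059]), 'width': 0.9975460394902664}
scene {'fovy': 56.05094667581621, 'cx': 253.7507675418555, 'cy': 192.70060656756834, 'rvec': array([ 1.44244781,  1.90063828, -1.01775928]), 'tvec': array([ 0.14950753, -0.22743066,  1.31255103])}
top {'fovy': 57.89810116744494, 'cx': 251.33231750545454, 'cy': 193.44450866700785, 'rvec': array([ 2.08467354, -2.13350224,  0.19008908]), 'tvec': array([0.01260187, 0.52732778, 0.86046305])}
wrist {'fovy': 64.44078124956418, 'cx': 256.8893198856711, 'cy': 188.49690927898544, 'hand_eye': array([[-4.11765856e-04, -9.59526100e-01, -2.81619413e-01,
         7.11195378e-02],
       [ 9.99999729e-01, -5.67001424e-04,  4.69736512e-04,
         5.77434731e-04],
       [-6.10403051e-04, -2.81619143e-01,  9.59526074e-01,
        -1.42481747e-01],
       [ 0.00000000e+00,  0.00000000e+00,  0.00000000e+00,
         1.00000000e+00]])}
```

View pics/scene0.png

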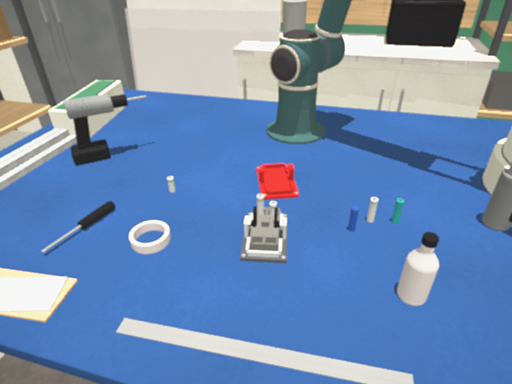

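View pics/top0.png

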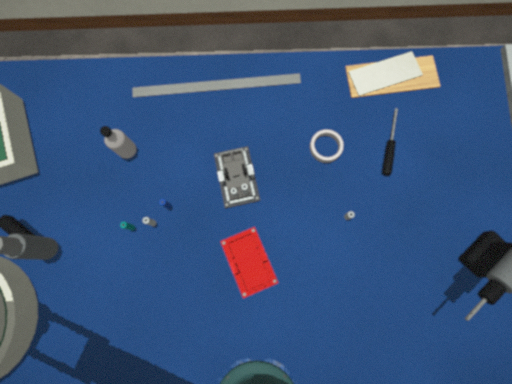

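View pics/wrist0.png

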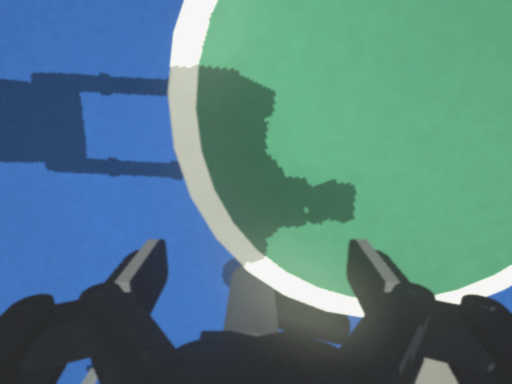

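The scene picture shows the dock and cassette at (265,235) and the red look-alike dock at (278,180). Standing candidates are blue (353,218), aluminium (372,209), turquoise (398,210) and a small aluminium one at (171,184). The two aluminium ones fit the description; I'll confirm them in a crop and measure.

```bash
cat > h.py <<'E'
import numpy as np,cv2
from scipy.spatial.transform import Rotation as R
from workcell import readout, read_camera, camera_params, bot
def K(p): 
    f=192/np.tan(np.radians(p['fovy']/2)); return np.array([[f,0,p['cx']],[0,f,p['cy']],[0,0,1.]])
def cam(n,s=None):
    p=camera_params(n)
    if n=='wrist':
        T=np.eye(4);T[:3,:3]=R.from_rotvec(s['tcp_rot']).as_matrix();T[:3,3]=s['tool_pos']
        W=np.linalg.inv(T@p['hand_eye']);return K(p),W[:3,:3],W[:3,3]
    return K(p),R.from_rotvec(p['rvec']).as_matrix(),p['tvec']
def unproj(c,uv,z):
    k,r,t=c;d=r.T@np.linalg.solve(k,[uv[0],uv[1],1.]);o=-r.T@t;return o+d*(z-o[2])/d[2]
def proj(c,P):
    k,r,t=c;q=(k@(r@np.atleast_2d(P).T+t[:,None])).T;return q[:,:2]/q[:,2:]
E
python3 - <<'E'
from h import *
t=cv2.imread('pics/top0.png');s=cv2.imread('pics/scene0.png')
f=lambda im,x,y,w,h,k:cv2.resize(im[y:y+h,x:x+w],None,fx=k,fy=k,interpolation=cv2.INTER_CUBIC)
a=np.hstack([f(t,205,135,65,80,6),f(t,105,180,80,60,5)[:300].copy() if 0 else cv2.copyMakeBorder(f(t,110,185,70,60,5),0,180,0,0,cv2.BORDER_CONSTANT)])
cv2.imwrite('pics/ct.png',a)
b=np.hstack([f(s,235,190,60,75,6),cv2.copyMakeBorder(f(s,340,185,70,60,5),0,150,0,0,cv2.BORDER_CONSTANT)]);
cv2.imwrite('pics/cs.png',b)
c=cam('top')
for n,uv,z in[('long',(148,221),.065),('short',(350,215),.045),('dock',(238,178),.038),('bot',(122,150),.07),('blue',(166,204),.06),('turq',(128,226),.06)]:print(n,unproj(c,uv,z))
E
```

```text
long [0.45948956 0.26704022 0.065     ]
short [ 0.46525566 -0.25518053  0.045     ]
dock [0.57377008 0.03569853 0.038     ]
bot [0.65071854 0.34233155 0.07      ]
blue [0.50352049 0.22313354 0.06      ]
turq [0.44838782 0.32002127 0.06      ]
```

View pics/ct.png

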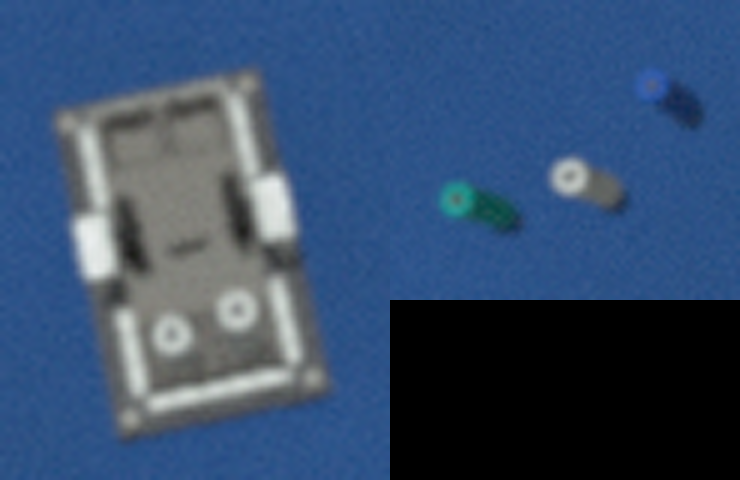

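View pics/cs.png

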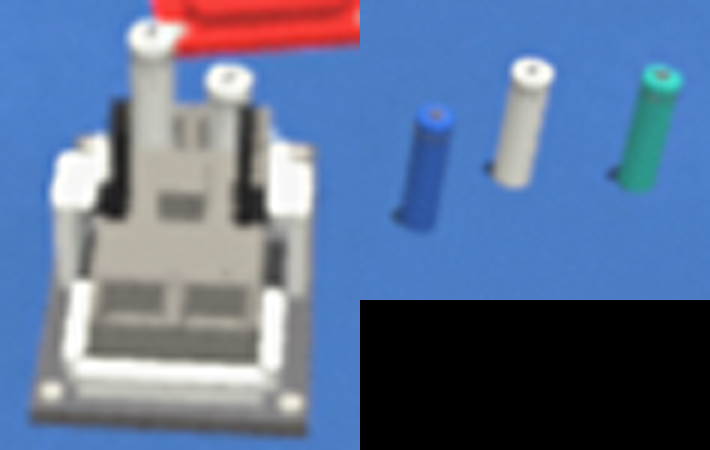

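The crops confirm it. The aluminium cylinder at top (148,221), between blue (166,204) and turquoise (128,226), is the long standoff. The lone aluminium one at top (350,215) is the short one. Both samples are at the near (robot) end, and the taller one is on the robot's right, so the long row is y = -15 mm.

Next I fit the dock pose.

```bash
cat >> h.py <<'E'
def fit(c_list,x0):
    from scipy.optimize import least_squares
    def res(p):
        o=[]
        cs,sn=np.cos(p[2]),np.sin(p[2])
        for c,P,uv in c_list:
            P=np.asarray(P,float);W=np.c_[p[0]+cs*P[:,0]-sn*P[:,1],p[1]+sn*P[:,0]+cs*P[:,1],P[:,2]]
            o.append((proj(c,W)-uv).ravel())
        return np.concatenate(o)
    r=least_squares(res,x0);return r.x,r.fun
def move(P,psi):
    """shares for target TCP P and jaw angle psi(deg, mod 180) pointing down; from measured pose"""
    s=readout.read_state();M=R.from_rotvec(s['tcp_rot']).as_matrix()
    best=None
    for a in(psi,psi+180):
        a=np.radians(a);y=np.array([np.cos(a),np.sin(a),0]);z=np.array([0,0,-1.]);x=np.cross(y,z)
        v=R.from_matrix(M.T@np.c_[x,y,z]).as_rotvec()/np.pi
        if best is None or np.linalg.norm(v)<np.linalg.norm(best):best=v
    print('t',round(s['time'],2),'shift',np.round(M.T@(np.array(P)-s['tool_pos']),4),'turn',np.round(best,4),'pos',np.round(s['tool_pos'],4),'w',round(s['width'],3),'F',np.round(s['wrist_force'],1))
E
python3 - <<'E'
from h import *
c=cam('top');s=cam('scene')
tc=np.array([(55,112),(258,70),(330,390),(122,437)])/6+[205,135]-.4
P=[(80,50,8),(80,-50,8),(-80,-50,8),(-80,50,8)]
P=np.array(P)/1e3
sc=np.array([(307,430),(32,420)])/6+[235,190]-.4
x,f=fit([(c,P,tc),(s,P[:2]*[1,1,0.],sc)],[.57,.03,.2])
print(x,np.degrees(x[2]),f.round(1))
x,f=fit([(c,P,tc)],[.57,.03,.2]);print(x,f.round(1))
# long/short using scene: top centres, feet
print('L scene top',unproj(s,np.array([532-360,70])/5+[340,185],.065), unproj(s,np.array([511-360,183])/5+[340,185],.0))
print('L top',unproj(c,np.array([569-390,177])/5+[110,185]-.4,.065))
move([.460,.267,.15],30)
E
```

```text
[0.58578677 0.04207482 0.19917544] 11.411911940217463 [-0.7  0.3 -0.  -0.3  0.6  0.5 -0.3  0.6 -0.   0.7 -0.6  0.2]
[0.58655603 0.04173971 0.19335801] [-0.4 -0.1  0.3 -0.5  0.5  0.3 -0.4  0.2]
L scene top [0.46572276 0.27560001 0.065     ] [0.46926942 0.27629269 0.        ]
L top [0.46223074 0.27385937 0.065     ]
t 0.15 shift [-0.3316 -0.2584  0.0807] turn [-6.00e-04  2.00e-04  2.15e-01] pos [0.245  0.6283 0.2302] w 0.997 F [-0.   0.5 -0.2]
```

Request:
apply_moves(plan=[[[-0.331,-0.251,0.065,0,0,0.215,0],[-0.331,-0.251,0.065,0,0,0.215,0],[-0.331,-0.251,0.065,0,0,0.215,0],[-0.331,-0.251,0.065,0,0,0.215,0],[-0.331,-0.251,0.065,0,0,0.215,0],[-0.331,-0.251,0.065,0,0,0.215,0],[-0.331,-0.251,0.065,0,0,0.215,0],[-0.331,-0.251,0.065,0,0,0.215,0]]])

```text
time: 0.82
tool_pos: [0.4178, 0.3462, 0.1793]
tcp_rot: [1.571, 2.721, -0.0]
wrist_force: [0.6, 0.2, 0.4]
width: 0.496
```

```bash
python3 -c "
from h import *
move([.463,.274,.165],30)"
```

```text
t 0.82 shift [-0.0851  0.003   0.0143] turn [-0.  0.  0.] pos [0.4178 0.3462 0.1793] w 0.496 F [0.6 0.2 0.4]
```

Request:
apply_moves(plan=[[[-0.04,0.0015,0.007,0,0,0,0],[-0.075,0.003,0.014,0,0,0,0],[-0.085,0.003,0.014,0,0,0,0],[-0.085,0.003,0.014,0,0,0,0],[-0.085,0.003,0.014,0,0,0,0],[-0.085,0.003,0.014,0,0,0,0],[-0.085,0.003,0.014,0,0,0,0],[-0.085,0.003,0.014,0,0,0,0]]])

```text
time: 1.48
tool_pos: [0.462, 0.2774, 0.1661]
tcp_rot: [1.568, 2.722, 0.001]
wrist_force: [-0.0, -0.8, 0.4]
width: 0.497
```

```bash
python3 - <<'E'
from h import *
s=readout.read_state();im=read_camera('wrist');cv2.imwrite('pics/w1.png',im[:,:,::-1])
c=cam('wrist',s);print(s['tool_pos'],proj(c,[[.463,.274,.065],[.463,.274,0]]))
np.savez('w1.npz',pos=s['tool_pos'],rot=s['tcp_rot'])
E
```

```text
[0.46198717 0.27739137 0.16606291] [[254.86240586 192.70640627]
 [255.16970353 174.34329283]]
```

View pics/w1.png

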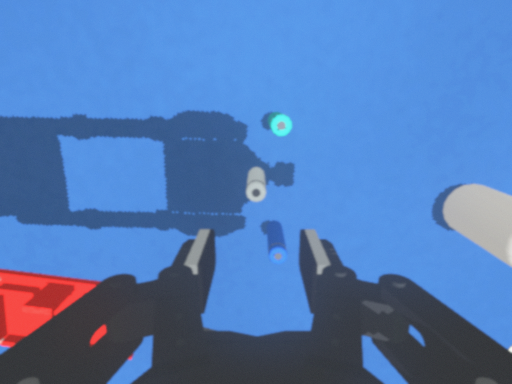

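```bash
python3 - <<'E'
from h import *
d=np.load('w1.npz');c=cam('wrist',{'tool_pos':d['pos'],'tcp_rot':d['rot']})
im=cv2.imread('pics/w1.png')
cv2.imwrite('pics/w1c.png',cv2.resize(im[150:220,215:300],None,fx=8,fy=8,interpolation=cv2.INTER_CUBIC))
p=unproj(c,(256.3,190.5),.065);print(p);move([p[0],p[1],.032],30)
E
```

```text
[0.46307545 0.27626979 0.065     ]
t 1.53 shift [-0.0014  0.0003  0.134 ] turn [ 0.0001 -0.0001  0.0006] pos [0.462  0.2773 0.166 ] w 0.498 F [ 0.  -0.5  0. ]
```

View pics/w1c.png

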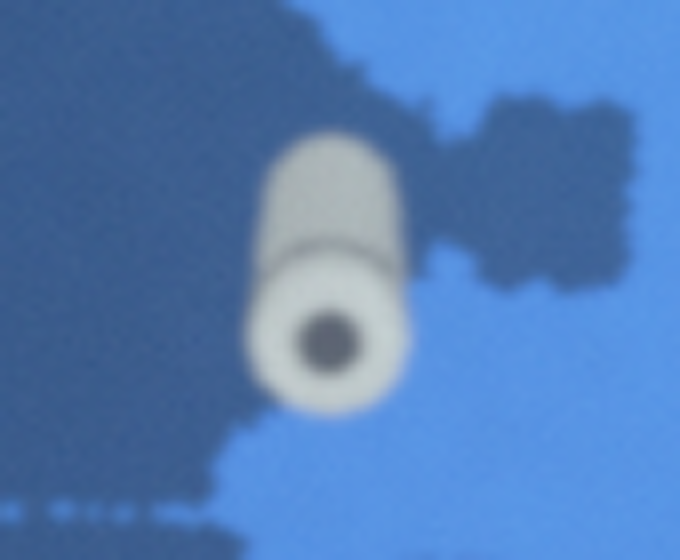

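Request:
apply_moves(plan=[[[-0.001,0,0.04,0,0,0,0],[-0.002,0,0.08,0,0,0,0],[-0.002,0,0.11,0,0,0,0],[-0.002,0,0.13,0,0,0,0],[-0.002,0,0.134,0,0,0,0],[-0.002,0,0.134,0,0,0,0],[-0.002,0,0.134,0,0,0,0],[-0.002,0,0.134,0,0,0,0.1]]], force=30)

```text
time: 2.2
tool_pos: [0.4652, 0.2755, 0.0339]
tcp_rot: [1.569, 2.719, 0.005]
wrist_force: [-0.4, -0.1, 0.0]
width: 0.451
```

```bash
python3 - <<'E'
from h import *
move([.463,.276,.032],30)
im=read_camera('wrist');cv2.imwrite('pics/w2.png',im[:,:,::-1])
E
```

```text
t 2.2 shift [ 0.0015 -0.0016  0.0019] turn [0.0012 0.     0.0001] pos [0.4652 0.2755 0.0339] w 0.451 F [-0.4 -0.1  0. ]
```

View pics/w2.png

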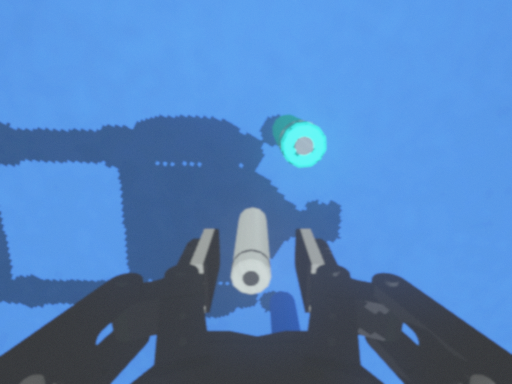

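The long standoff (251,270) is between the pads and the neighbours are clear. I'll centre it and close.

Request:
apply_moves(plan=[[[0.001,-0.002,0.001,0,0,0,0.1],[0.001,-0.002,0.001,0,0,0,0.3],[0.001,-0.002,0.001,0,0,0,0.6],[0.001,-0.002,0.001,0,0,0,1],[0.001,-0.002,0.001,0,0,0,1],[0.001,-0.002,0.001,0,0,0,1],[0.001,-0.002,0.001,0,0,0,1],[0.001,-0.002,0.001,0,0,0,1]]], force=30)

```text
time: 2.92
tool_pos: [0.4616, 0.2743, 0.0315]
tcp_rot: [1.571, 2.72, 0.001]
wrist_force: [-1.4, -1.2, 6.5]
width: 0.19
```

```bash
python3 - <<'E'
from h import *
move([.463,.276,.150],30)
E
```

```text
t 2.92 shift [ 0.0008  0.0021 -0.1185] turn [ 0.0002 -0.     -0.0001] pos [0.4616 0.2743 0.0315] w 0.19 F [-1.4 -1.2  6.5]
```

Request:
apply_moves(plan=[[[0,0,-0.03,0,0,0,1],[0,0,-0.07,0,0,0,1],[-0.015,0.002,-0.105,0,0,0,1],[-0.05,0.006,-0.125,0,0,0.02,1],[-0.09,0.01,-0.134,0,0,0.04,1],[-0.13,0.015,-0.134,0,0,0.06,1],[-0.17,0.02,-0.134,0,0,0.08,1],[-0.21,0.024,-0.134,0,0,0.104,1]]])

```text
time: 3.58
tool_pos: [0.5881, 0.1027, 0.165]
tcp_rot: [1.996, 2.426, 0.001]
wrist_force: [0.2, 0.1, 0.2]
width: 0.187
```

```bash
python3 - <<'E'
from h import *
move([.638,.037,.165],11.3)
E
```

```text
t 3.58 shift [-0.0741  0.0363  0.0001] turn [ 0.0003  0.     -0.0011] pos [0.5881 0.1027 0.165 ] w 0.187 F [0.2 0.1 0.2]
```

Request:
apply_moves(plan=[[[-0.03,0.015,0,0,0,0,1],[-0.06,0.03,0,0,0,0,1],[-0.074,0.036,0,0,0,0,1],[-0.074,0.036,0,0,0,0,1],[-0.074,0.036,0,0,0,0,1],[-0.074,0.036,0,0,0,0,1],[-0.074,0.036,0,0,0,0,1],[-0.074,0.036,0,0,0,0,1]]])

```text
time: 4.25
tool_pos: [0.636, 0.0401, 0.1647]
tcp_rot: [-1.99, -2.43, 0.0]
wrist_force: [-0.9, 1.4, 0.2]
width: 0.186
```

```bash
python3 - <<'E'
from h import *
move([.638,.037,.165],11.3)
s=readout.read_state();im=read_camera('wrist');cv2.imwrite('pics/w3.png',im[:,:,::-1])
np.savez('w3.npz',pos=s['tool_pos'],rot=s['tcp_rot'])
E
```

```text
t 4.25 shift [-0.0035  0.0013 -0.0003] turn [-0.0001 -0.0001  0.0004] pos [0.636  0.0401 0.1647] w 0.186 F [-0.9  1.4  0.2]
```

View pics/w3.png

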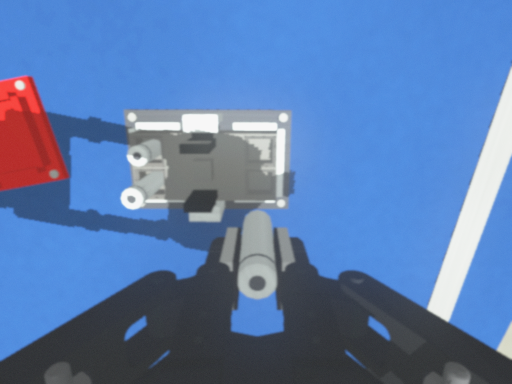

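```bash
python3 - <<'E'
from h import *
im=cv2.imread('pics/w3.png')
cv2.imwrite('pics/w3c.png',cv2.resize(im[100:230,115:305],None,fx=4.2,fy=4.2,interpolation=cv2.INTER_CUBIC))
E
```

```text
(no output)
```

View pics/w3c.png

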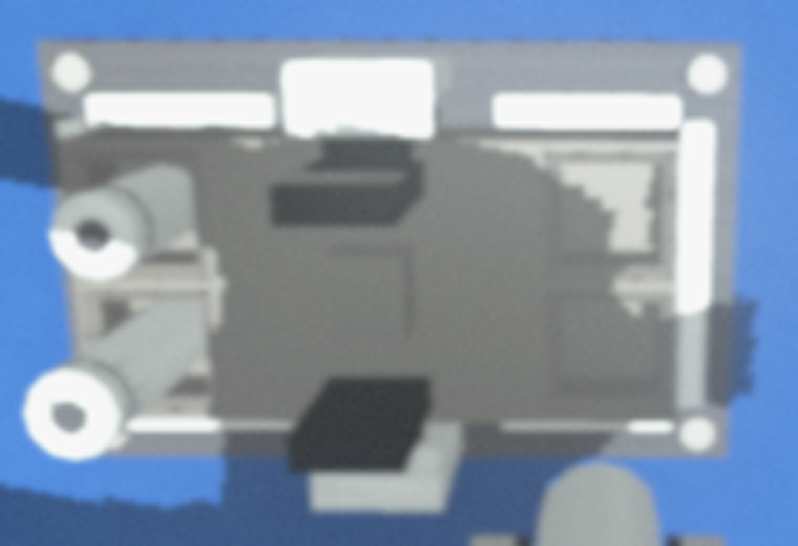

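```bash
python3 - <<'E'
from h import *
d=np.load('w3.npz');c=cam('wrist',{'tool_pos':d['pos'],'tcp_rot':d['rot']})
cv=lambda a:np.array(a,float)/4.2+[115,100]-.38
P=np.array([(-80,50,8),(80,50,8),(80,-50,8)])/1e3
uv=cv([(38,42),(743,43),(727,457)])
x,f=fit([(c,P,uv)],[.586,.042,.2]);print('dock',x,np.degrees(x[2]),f.round(1))
Q=np.array([(50,15,38),(50,-15,38)])/1e3;q=cv([(610,205),(608,340)])
for u in q:print('pocket',unproj(c,u,.038))
for u,z in((cv((92,235)),.063),(cv((70,415)),.083)):print('sample',unproj(c,u,z))
x2,f=fit([(c,P,uv),(c,Q,q),(c,np.array([(-50,15,63),(-50,-15,83)])/1e3,cv([(92,235),(70,415)]))],x);print('all',x2,np.degrees(x2[2]),f.round(1))
for p in(x,x2):
  for y in(.015,-.015):
    print(p[0]+np.cos(p[2])*.05-np.sin(p[2])*y,p[1]+np.sin(p[2])*.05+np.cos(p[2])*y)
# held standoff check
for z in(.165+.0335,):print('held top',unproj(c,(257.5,282),z),d['pos'])
E
```

```text
dock [0.58802375 0.04316049 0.1955459 ] 11.203954672709111 [-0.4 -0.2 -0.  -0.   0.5  0.3]
pocket [0.63339338 0.07023372 0.038     ]
pocket [0.6388463  0.04127663 0.038     ]
sample [0.53566462 0.04864932 0.063     ]
sample [0.54175506 0.01934841 0.083     ]
all [0.58771715 0.04413148 0.2008743 ] 11.509249316599686 [-0.9 -0.9 -0.4 -1.6  0.7 -1.   0.   1.6  0.5  2.1  0.1 -0.2 -0.  -0.1]
0.6341563060541828 0.06758972172495217
0.6399853678032565 0.038161469328224874
0.6337188819611816 0.06880617433143309
0.6397046656233236 0.03940939910097566
held top [0.63685088 0.04044586 0.1985    ] [0.63602059 0.04014037 0.1647027 ]
```

The wrist picture agrees with the top fit: pocket_right's centre is about (0.639, 0.040), and its mouth is at crop (608,340). I'll go down to just above the block.

Request:
apply_moves(plan=[[[0,0.0025,0.03,0,0,0,1],[0,0.0025,0.06,0,0,0,1],[0,0.0025,0.08,0,0,0,1],[0,0.0025,0.088,0,0,0,1],[0,0.0025,0.088,0,0,0,1],[0,0.0025,0.088,0,0,0,1],[0,0.0025,0.088,0,0,0,1],[0,0.0025,0.088,0,0,0,1]]])

```text
time: 4.97
tool_pos: [0.641, 0.0394, 0.0791]
tcp_rot: [1.99, 2.427, 0.004]
wrist_force: [-0.6, -0.0, -0.0]
width: 0.196
```

```bash
python3 - <<'E'
from h import *
move([.6385,.0400,.051],11.3)
s=readout.read_state();im=read_camera('wrist');cv2.imwrite('pics/w4.png',im[:,:,::-1])
np.savez('w4.npz',pos=s['tool_pos'],rot=s['tcp_rot'])
im=read_camera('scene')[:,:,::-1];cv2.imwrite('pics/s4.png',cv2.resize(im[150:280,200:330],None,fx=4,fy=4,interpolation=cv2.INTER_CUBIC))
E
```

```text
t 4.97 shift [ 0.0011 -0.0025  0.0281] turn [ 0.0012  0.0002 -0.0001] pos [0.641  0.0394 0.0791] w 0.196 F [-0.6 -0.  -0. ]
```

View pics/w4.png

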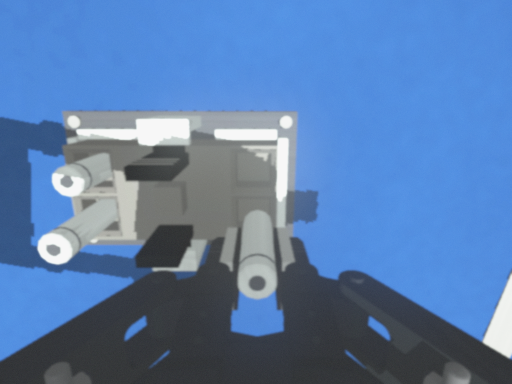

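View pics/s4.png

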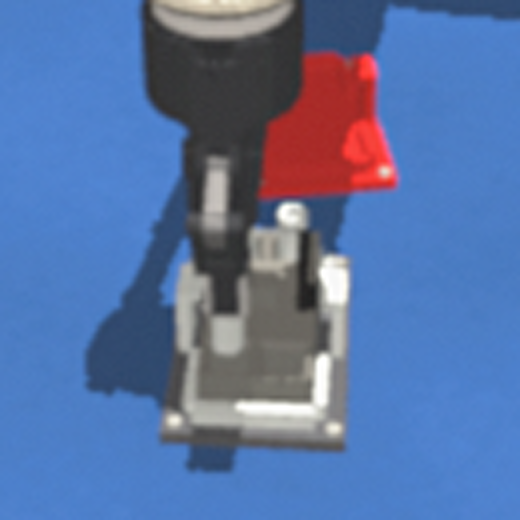

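```bash
python3 - <<'E'
from h import *
move([.6390,.0400,.051],11.3)
d=np.load('w4.npz');c=cam('wrist',{'tool_pos':d['pos'],'tcp_rot':d['rot']})
im=cv2.imread('pics/w4.png')
cv2.imwrite('pics/w4c.png',cv2.resize(im[105:300,190:320],None,fx=4,fy=4,interpolation=cv2.INTER_CUBIC))
P=np.array([(.08,.05,.008),(.08,-.05,.008)])
x=[.588,.0432,.198];cs,sn=np.cos(x[2]),np.sin(x[2])
L=np.array([(80,50,8),(50,15,38),(61,26,38),(50,-15,38),(61,-26,38),(-50,15,63),(-50,-15,83)])/1e3
W=np.c_[x[0]+cs*L[:,0]-sn*L[:,1],x[1]+sn*L[:,0]+cs*L[:,1],L[:,2]]
pr=proj(c,W);print(pr.round(1),((pr-[190,105]+.38)*4).round())
E
```

```text
t 5.07 shift [ 0.001  -0.0015  0.0277] turn [ 0.001   0.0002 -0.0001] pos [0.6406 0.0393 0.0787] w 0.188 F [-0.1  0.5  0.5]
[[297.6 110.9]
 [253.4 171.2]
 [271.5 153.5]
 [253.7 216.6]
 [270.5 232.2]
 [ 67.1 182.2]
 [ 54.  250.3]] [[ 432.   25.]
 [ 255.  266.]
 [ 327.  196.]
 [ 256.  448.]
 [ 324.  510.]
 [-490.  310.]
 [-542.  583.]]
```

View pics/w4c.png

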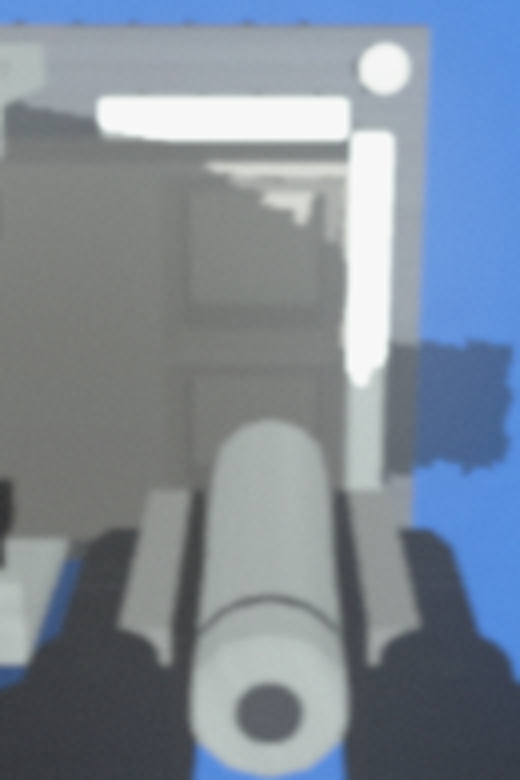

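Pocket_left appears at crop (254,254), so the cassette sits about 1.5 mm to +y of the dock's centre. I'll nudge by about 1 mm and insert.

Request:
apply_moves(plan=[[[0.001,-0.001,0,0,0,0,1],[0.001,-0.001,0,0,0,0,1],[0.001,-0.001,0.005,0,0,0,1],[0.001,-0.001,0.01,0,0,0,1],[0.001,-0.001,0.015,0,0,0,1],[0.001,-0.001,0.02,0,0,0,1],[0.001,-0.001,0.025,0,0,0,1],[0.001,-0.001,0.025,0,0,0,1]]])

```text
time: 5.73
tool_pos: [0.6369, 0.04, 0.0499]
tcp_rot: [-1.991, -2.427, 0.003]
wrist_force: [-0.3, -0.1, -0.3]
width: 0.183
```

```bash
python3 - <<'E'
from h import *
move([.6395,.0400,.051],11.3)
im=read_camera('wrist');cv2.imwrite('pics/w5.png',im[:,:,::-1])
move([.6395,.0400,.051],11.3)
E
```

```text
t 5.73 shift [-0.0005  0.0025 -0.0011] turn [-0.0009 -0.0002 -0.0001] pos [0.6369 0.04   0.0499] w 0.183 F [-0.3 -0.1 -0.3]
t 5.78 shift [-0.0005  0.0022 -0.0005] turn [-0.0007 -0.0001 -0.0001] pos [0.6372 0.04   0.0505] w 0.188 F [-0.3  0.1 -0.2]
```

View pics/w5.png

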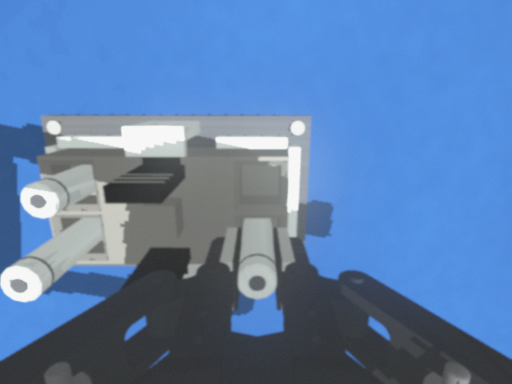

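It went in freely, with no force reading. I'll release to about 30 mm and rise.

Request:
apply_moves(plan=[[[0,0.001,0,0,0,0,0.3],[0,0.001,0,0,0,0,0.3],[0,0.001,0,0,0,0,0.3],[0,0.001,0,0,0,0,0.3],[0,0.001,-0.01,0,0,0,0.3],[0,0.001,-0.04,0,0,0,0.3],[0,0.001,-0.08,0,0,0,0.3],[0,0.001,-0.115,0,0,0,0.3]]])

```text
time: 6.45
tool_pos: [0.6386, 0.0402, 0.1686]
tcp_rot: [-1.992, -2.429, 0.001]
wrist_force: [-0.2, -0.1, 0.1]
width: 0.354
```

```bash
python3 - <<'E'
from h import *
s=readout.read_state();im=read_camera('wrist');cv2.imwrite('pics/w6.png',im[:,:,::-1])
np.savez('w6.npz',pos=s['tool_pos'],rot=s['tcp_rot'])
c=cam('top')
print(unproj(c,(349.5,215),.045))
im=cv2.imread('pics/top0.png');cv2.imwrite('pics/sh.png',cv2.resize(im[190:240,325:375],None,fx=8,fy=8,interpolation=cv2.INTER_CUBIC))
move([.466,-.255,.165],11.3)
E
```

```text
[ 0.46528662 -0.25388614  0.045     ]
t 6.5 shift [-0.2548 -0.2325  0.0109] turn [ 0.0043  0.0008 -0.0001] pos [0.644  0.0404 0.1784] w 0.35 F [ 1.9 -0.2  5. ]
```

View pics/w6.png

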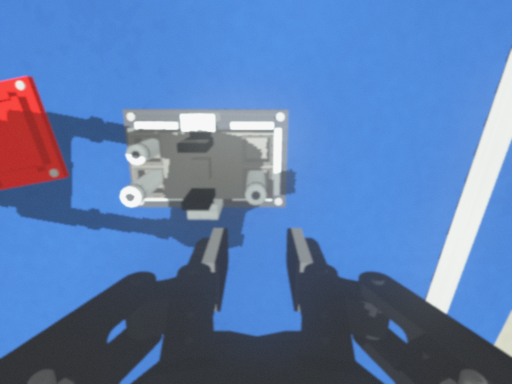

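View pics/sh.png

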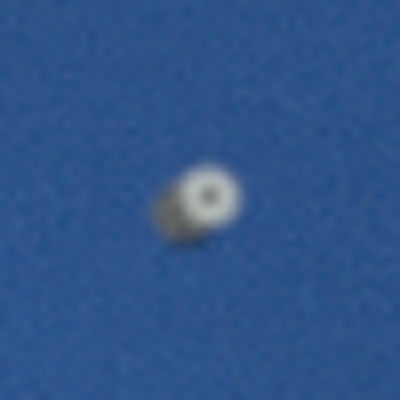

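The long standoff stands in pocket_right at (256,192). The short one is at about (0.467, -0.256), so I go there next.

Request:
apply_moves(plan=[[[-0.02,-0.018,0.01,0,0,0,0],[-0.05,-0.045,0.01,0,0,0,0],[-0.08,-0.073,0.01,0,0,0,0],[-0.11,-0.1,0.01,0,0,0,0],[-0.14,-0.128,0.01,0,0,0,0],[-0.17,-0.155,0.01,0,0,0,0],[-0.2,-0.182,0.01,0,0,0,0],[-0.23,-0.21,0.01,0,0,0,0]]])

```text
time: 7.17
tool_pos: [0.4773, -0.2279, 0.1579]
tcp_rot: [1.991, 2.428, 0.001]
wrist_force: [1.4, -0.7, -0.5]
width: 0.499
```

```bash
python3 - <<'E'
from h import *
move([.467,-.256,.145],11.3)
E
```

```text
t 7.17 shift [-0.0255 -0.0156  0.0129] turn [0.0005 0.0004 0.    ] pos [ 0.4773 -0.2279  0.1579] w 0.499 F [ 1.4 -0.7 -0.5]
```

Request:
apply_moves(plan=[[[-0.015,-0.009,0.007,0,0,0,0],[-0.025,-0.015,0.013,0,0,0,0],[-0.025,-0.015,0.013,0,0,0,0],[-0.025,-0.015,0.013,0,0,0,0],[-0.025,-0.015,0.013,0,0,0,0],[-0.025,-0.015,0.013,0,0,0,0],[-0.025,-0.015,0.013,0,0,0,0],[-0.025,-0.015,0.013,0,0,0,0]]])

```text
time: 7.83
tool_pos: [0.469, -0.253, 0.1439]
tcp_rot: [1.99, 2.43, 0.0]
wrist_force: [-0.3, -0.0, -0.4]
width: 0.502
```

```bash
python3 - <<'E'
from h import *
s=readout.read_state();im=read_camera('wrist');cv2.imwrite('pics/w7.png',im[:,:,::-1])
np.savez('w7.npz',pos=s['tool_pos'],rot=s['tcp_rot'])
c=cam('wrist',s);print(proj(c,[.467,-.256,.045]))
move([.467,-.256,.028],11.3)
E
```

```text
[[252.91817881 192.75981258]]
t 7.88 shift [-0.0025 -0.0024  0.1159] turn [0.0001 0.     0.0004] pos [ 0.4689 -0.2531  0.1439] w 0.501 F [ 0.  -0.4 -0.5]
```

View pics/w7.png

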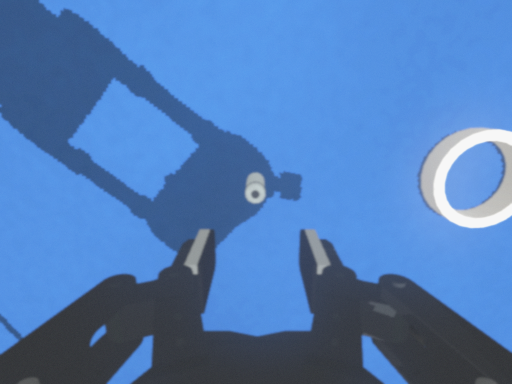

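The short standoff's top is at (255,194), close to the prediction.

Request:
apply_moves(plan=[[[-0.003,-0.001,0.035,0,0,0,0],[-0.003,-0.001,0.07,0,0,0,0],[-0.003,-0.001,0.1,0,0,0,0],[-0.003,-0.001,0.115,0,0,0,0],[-0.003,-0.001,0.117,0,0,0,0],[-0.003,-0.001,0.117,0,0,0,0],[-0.003,-0.001,0.117,0,0,0,0.2],[-0.003,-0.001,0.117,0,0,0,0.4]]])

```text
time: 8.55
tool_pos: [0.4696, -0.2578, 0.0287]
tcp_rot: [1.99, 2.426, 0.001]
wrist_force: [-0.2, 1.1, -0.6]
width: 0.303
```

Request:
apply_moves(plan=[[[0,0,0,0,0,0,0.5],[0,0,0,0,0,0,0.7],[0,0,0,0,0,0,1],[0,0,0,0,0,0,1],[0,0,0,0,0,0,1],[0,0,0,0,0,0,1],[0,0,0,0,0,0,1],[0,0,0,0,0,0,1]]], force=30)

```text
time: 9.22
tool_pos: [0.4693, -0.2578, 0.0285]
tcp_rot: [1.99, 2.426, 0.001]
wrist_force: [-0.5, 0.0, 6.6]
width: 0.18
```

```bash
python3 - <<'E'
from h import *
s=readout.read_state();im=read_camera('wrist');cv2.imwrite('pics/w8.png',im[:,:,::-1])
move([.634,.069,.165],11.3)
E
```

```text
t 9.27 shift [ 0.2881  0.2257 -0.1366] turn [ 0.0008  0.0007 -0.0002] pos [ 0.4693 -0.2579  0.0285] w 0.181 F [-0.7  0.3  6.3]
```

View pics/w8.png

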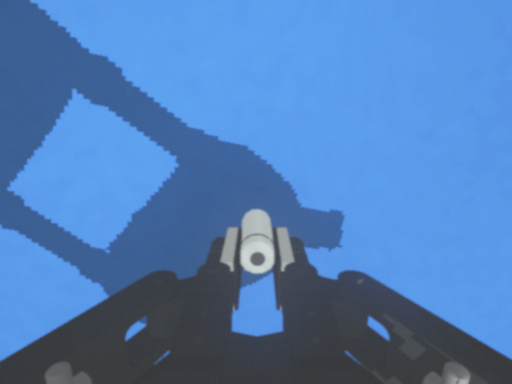

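Request:
apply_moves(plan=[[[0,0,-0.035,0,0,0,1],[0,0,-0.075,0,0,0,1],[0.015,0.012,-0.11,0,0,0,1],[0.045,0.035,-0.13,0,0,0,1],[0.075,0.058,-0.136,0,0,0,1],[0.105,0.082,-0.136,0,0,0,1],[0.135,0.105,-0.136,0,0,0,1],[0.165,0.13,-0.136,0,0,0,1]]])

```text
time: 9.93
tool_pos: [0.5634, -0.0682, 0.1635]
tcp_rot: [1.992, 2.428, 0.001]
wrist_force: [0.4, -0.6, -0.3]
width: 0.184
```

Request:
apply_moves(plan=[[[0.03,0.024,0,0,0,0,1],[0.06,0.047,0,0,0,0,1],[0.09,0.07,0,0,0,0,1],[0.113,0.088,0,0,0,0,1],[0.123,0.096,0,0,0,0,1],[0.123,0.096,0,0,0,0,1],[0.123,0.096,0,0,0,0,1],[0.123,0.096,0,0,0,0,1]]])

```text
time: 10.6
tool_pos: [0.6324, 0.0686, 0.1624]
tcp_rot: [-1.993, -2.428, 0.002]
wrist_force: [0.3, -0.8, -0.9]
width: 0.181
```

```bash
python3 - <<'E'
from h import *
s=readout.read_state();im=read_camera('wrist');cv2.imwrite('pics/w9.png',im[:,:,::-1])
np.savez('w9.npz',pos=s['tool_pos'],rot=s['tcp_rot'])
move([.634,.069,.075],11.3)
E
```

```text
t 10.65 shift [0.0005 0.0017 0.0875] turn [-0.0003  0.0001 -0.0005] pos [0.6325 0.0682 0.1625] w 0.181 F [ 0.1  0.  -0.4]
```

View pics/w9.png

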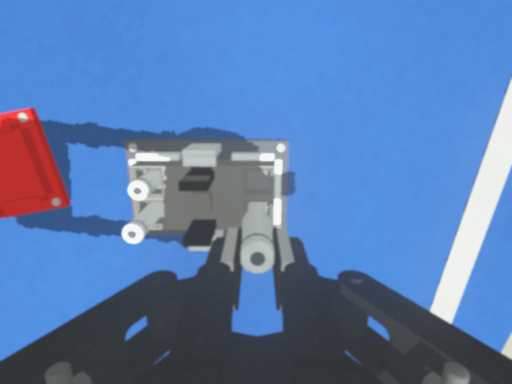

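Request:
apply_moves(plan=[[[0.0005,0.0015,0.03,0,0,0,1],[0.0005,0.0015,0.06,0,0,0,1],[0.0005,0.0015,0.08,0,0,0,1],[0.0005,0.0015,0.088,0,0,0,1],[0.0005,0.0015,0.088,0,0,0,1],[0.0005,0.0015,0.088,0,0,0,1],[0.0005,0.0015,0.088,0,0,0,1],[0.0005,0.0015,0.088,0,0,0,1]]])

```text
time: 11.32
tool_pos: [0.6363, 0.0703, 0.0771]
tcp_rot: [1.991, 2.426, 0.004]
wrist_force: [-0.5, -0.8, -0.5]
width: 0.184
```

```bash
python3 - <<'E'
from h import *
s=readout.read_state();im=read_camera('wrist')[:,:,::-1]
np.savez('w10.npz',pos=s['tool_pos'],rot=s['tcp_rot'])
cv2.imwrite('pics/w10.png',cv2.resize(im[120:310,190:330],None,fx=4,fy=4,interpolation=cv2.INTER_CUBIC)[:600])
im=read_camera('scene')[:,:,::-1];cv2.imwrite('pics/s10.png',cv2.resize(im[170:270,225:315],None,fx=6,fy=6,interpolation=cv2.INTER_CUBIC))
move([.634,.069,.048],11.3)
E
```

```text
t 11.42 shift [-0.0011 -0.0022  0.0286] turn [ 0.001   0.0001 -0.0001] pos [0.6359 0.0705 0.0766] w 0.181 F [-0.7 -0.6 -0.2]
```

View pics/w10.png

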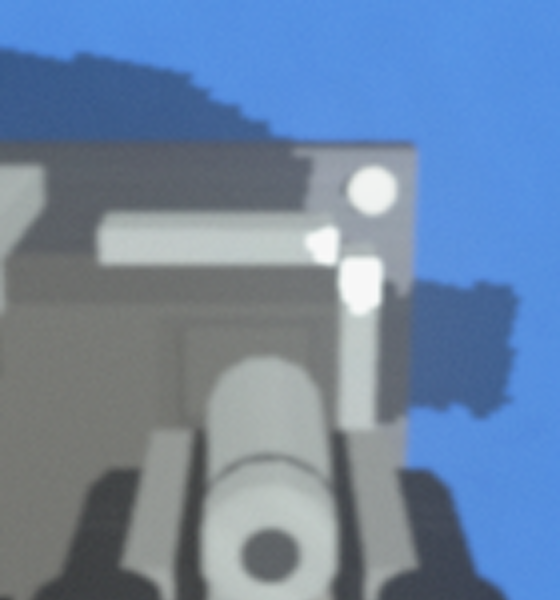

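View pics/s10.png

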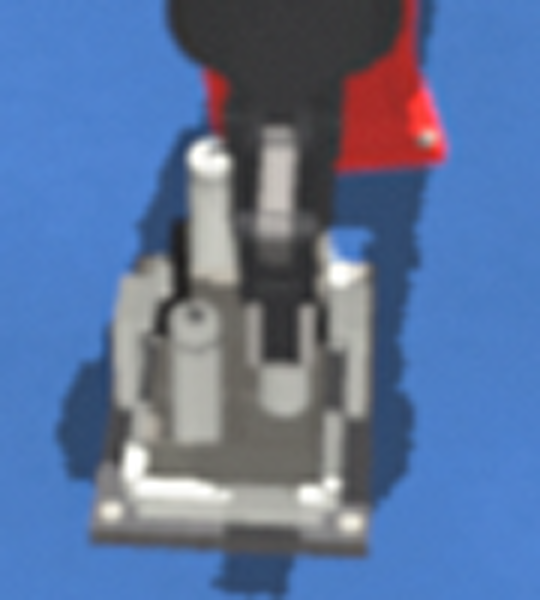

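Same picture as the first insertion: the long one is seated in front, and the short one is over pocket_left, about 2 mm too far in both axes. I'll correct and insert.

Request:
apply_moves(plan=[[[-0.002,-0.0015,0,0,0,0,1],[-0.002,-0.0015,0,0,0,0,1],[-0.002,-0.0015,0.005,0,0,0,1],[-0.002,-0.0015,0.01,0,0,0,1],[-0.002,-0.0015,0.015,0,0,0,1],[-0.002,-0.0015,0.02,0,0,0,1],[-0.002,-0.0015,0.026,0,0,0,1],[-0.002,-0.0015,0.026,0,0,0,1]]])

```text
time: 12.08
tool_pos: [0.6326, 0.0682, 0.047]
tcp_rot: [-1.991, -2.428, 0.002]
wrist_force: [-0.9, -0.1, -0.7]
width: 0.184
```

```bash
python3 - <<'E'
from h import *
move([.634,.069,.048],11.3)
im=read_camera('wrist');cv2.imwrite('pics/w11.png',im[:,:,::-1])
move([.634,.069,.048],11.3)
E
```

```text
t 12.08 shift [ 0.0006  0.0015 -0.001 ] turn [-0.0007 -0.0001 -0.0001] pos [0.6326 0.0682 0.047 ] w 0.184 F [-0.9 -0.1 -0.7]
t 12.13 shift [ 0.0006  0.0013 -0.0005] turn [-0.0006 -0.0001 -0.0001] pos [0.6328 0.0682 0.0475] w 0.182 F [-0.1 -0.7 -0.8]
```

View pics/w11.png

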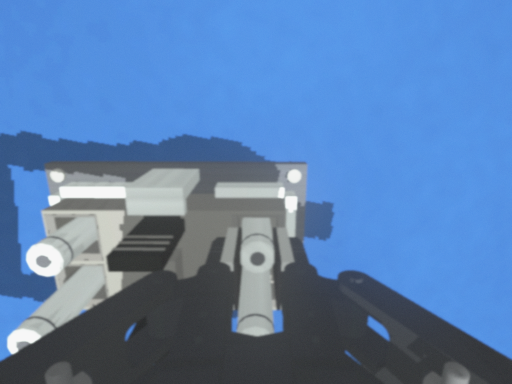

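Request:
apply_moves(plan=[[[0,0.001,0,0,0,0,0.3],[0,0.001,0,0,0,0,0.3],[0,0.001,0,0,0,0,0.3],[0,0.001,0,0,0,0,0.3],[0,0.001,-0.01,0,0,0,0.3],[0,0.001,-0.035,0,0,0,0.3],[0,0.001,-0.075,0,0,0,0.3],[0,0.001,-0.115,0,0,0,0.3]]])

```text
time: 12.8
tool_pos: [0.633, 0.0683, 0.164]
tcp_rot: [-1.991, -2.427, 0.004]
wrist_force: [0.5, 0.2, -0.7]
width: 0.35
```

```bash
python3 - <<'E'
from h import *
s=readout.read_state();im=read_camera('wrist')[:,:,::-1];cv2.imwrite('pics/w12.png',im)
np.savez('w12.npz',pos=s['tool_pos'],rot=s['tcp_rot'])
for a in(101.3,-78.7):move([.588,.0442,.165],a)
print(s['q'])
E
```

```text
t 12.85 shift [-0.014  -0.0553  0.0101] turn [ 0.0037 -0.0029  0.4999] pos [0.6393 0.0688 0.1758] w 0.351 F [2.4 0.4 5.5]
t 12.85 shift [-0.014  -0.0553  0.0101] turn [ 0.0037 -0.0029  0.4999] pos [0.6393 0.0688 0.1758] w 0.351 F [2.4 0.4 5.5]
[ 6.83414555e-02  2.43012801e-01  1.75725978e+00 -5.25940865e-06
  1.14490873e+00 -1.28471258e-01]
```

View pics/w12.png

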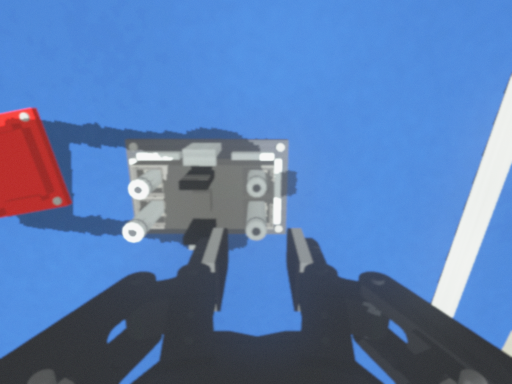

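All four stand in the pockets: the new ones at (256,187) short and (256,230) long. Now I turn the jaws across the cassette and open fully above it.

Request:
apply_moves(plan=[[[-0.003,-0.01,0,0,0,0.04,-1],[-0.006,-0.02,0,0,0,0.08,-1],[-0.009,-0.03,0,0,0,0.12,-1],[-0.012,-0.04,0,0,0,0.16,-1],[-0.014,-0.05,0,0,0,0.2,-1],[-0.014,-0.055,0,0,0,0.24,-1],[-0.014,-0.055,0,0,0,0.28,-1],[-0.014,-0.055,0,0,0,0.31,-1]]])

```text
time: 13.52
tool_pos: [0.5832, 0.0437, 0.1648]
tcp_rot: [2.901, 1.205, 0.002]
wrist_force: [0.9, -0.4, 0.2]
width: 0.996
```

Request:
apply_moves(plan=[[[0,0,0,0,0,0.04,-1],[0,0,0,0,0,0.08,-1],[0,0,0,0,0,0.12,-1],[0,0,0,0,0,0.16,-1],[0,0,0,0,0,0.19,-1],[0,0,0,0,0,0.19,-1],[0,0,0,0,0,0.19,-1],[0,0,0,0,0,0.19,-1]]])

```text
time: 14.18
tool_pos: [0.5834, 0.0439, 0.1643]
tcp_rot: [3.126, 0.312, 0.001]
wrist_force: [-0.1, -1.0, -0.2]
width: 1.002
```

```bash
python3 - <<'E'
from h import *
move([.588,.0442,.165],-78.7)
s=readout.read_state();im=read_camera('wrist')[:,:,::-1];cv2.imwrite('pics/w13.png',cv2.resize(im,(768,576),interpolation=cv2.INTER_CUBIC))
np.savez('w13.npz',pos=s['tool_pos'],rot=s['tcp_rot'])
E
```

```text
t 14.18 shift [ 0.0045  0.0006 -0.0007] turn [ 0.     -0.0002  0.0006] pos [0.5834 0.0439 0.1643] w 1.002 F [-0.1 -1.  -0.2]
```

View pics/w13.png

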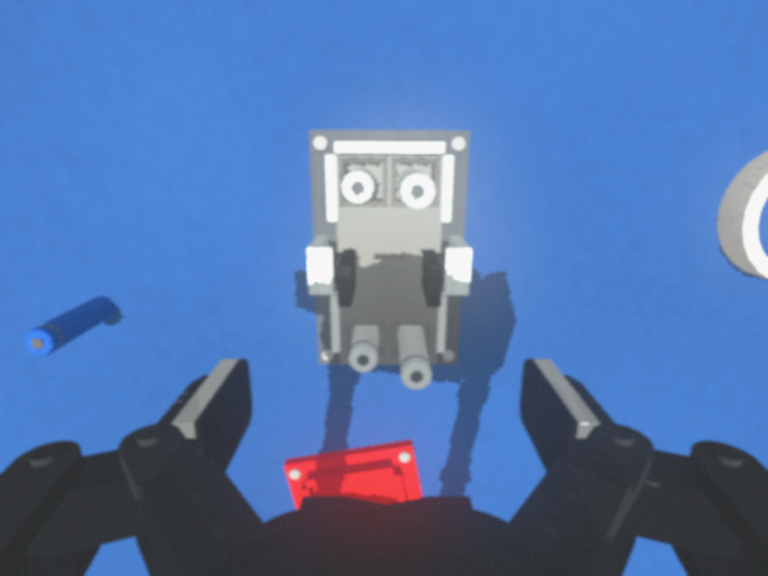

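```bash
python3 - <<'E'
from h import *
im=cv2.imread('pics/w13.png')
im=cv2.resize(im,(512,384),interpolation=cv2.INTER_AREA)
cv2.imwrite('pics/w13c.png',cv2.resize(im[80:260,195:330],None,fx=5,fy=5,interpolation=cv2.INTER_CUBIC)[300:900])
d=np.load('w13.npz');c=cam('wrist',{'tool_pos':d['pos'],'tcp_rot':d['rot']})
x=[.5877,.0442,.1975];cs,sn=np.cos(x[2]),np.sin(x[2])
L=np.array([(0,27,80),(0,20,80),(-11,27,80),(11,27,80),(11,-27,80),(-11,-27,80),(0,-27,80),(0,-20,80),(-50,15,63),(-50,-15,83),(14,35,50),(14,-35,50),(-14,35,50)])/1e3
W=np.c_[x[0]+cs*L[:,0]-sn*L[:,1],x[1]+sn*L[:,0]+cs*L[:,1],L[:,2]]
for l,u in zip(L,((proj(c,W)-[195,80]+.4)*5-[0,300]).round()):print(l,u)
E
```

```text
[0.    0.027 0.08 ] [144. 254.]
[0.   0.02 0.08] [189. 254.]
[-0.011  0.027  0.08 ] [146. 321.]
[0.011 0.027 0.08 ] [141. 186.]
[ 0.011 -0.027  0.08 ] [494. 186.]
[-0.011 -0.027  0.08 ] [489. 322.]
[ 0.    -0.027  0.08 ] [491. 255.]
[ 0.   -0.02  0.08] [446. 255.]
[-0.05   0.015  0.063] [231. 500.]
[-0.05  -0.015  0.083] [409. 555.]
[0.014 0.035 0.05 ] [113. 126.]
[ 0.014 -0.035  0.05 ] [521. 127.]
[-0.014  0.035  0.05 ] [119. 282.]
```

View pics/w13c.png

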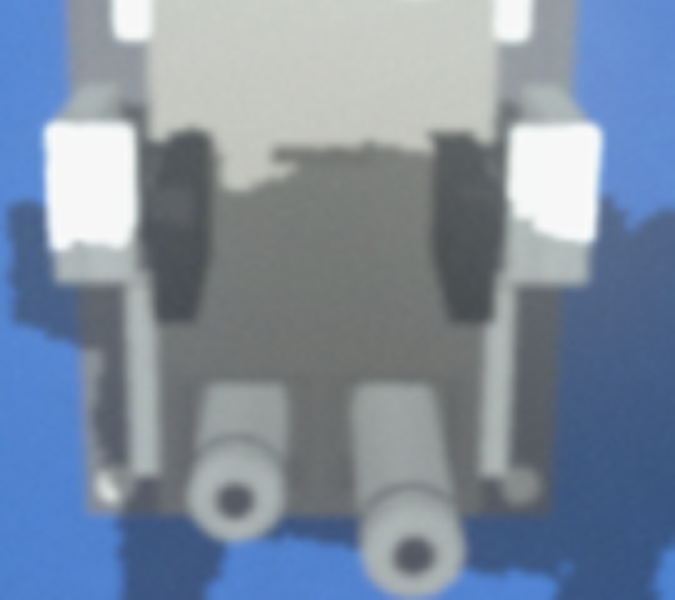

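The tabs lie within 1 mm of the prediction, with outer edges at crop x ≈ 142 and 495. I'll descend straddling them and keep the tips above the posts.

Request:
apply_moves(plan=[[[0.004,0.0005,0,0,0,0,-1],[0.004,0.0005,0.03,0,0,0,-1],[0.004,0.0005,0.06,0,0,0,-1],[0.004,0.0005,0.085,0,0,0,-1],[0.004,0.0005,0.1,0,0,0,-1],[0.004,0.0005,0.105,0,0,0,-1],[0.004,0.0005,0.108,0,0,0,-1],[0.004,0.0005,0.108,0,0,0,-1]]])

```text
time: 14.9
tool_pos: [0.5877, 0.0442, 0.0558]
tcp_rot: [-3.126, -0.309, -0.0]
wrist_force: [-0.2, -1.1, -0.2]
width: 0.999
```

Request:
apply_moves(plan=[[[0,0,0,0,0,0,-1],[0,0,0,0,0,0,-1],[0,0,0,0,0,0,-1],[0,0,0,0,0,0,-1],[0,0,0,0,0,0,-1],[0,0,0,0,0,0,-1],[0,0,0,0,0,0,-1],[0,0,0,0,0,0,-1]]])

```text
time: 15.57
tool_pos: [0.5873, 0.0442, 0.0558]
tcp_rot: [3.126, 0.309, -0.0]
wrist_force: [0.9, 0.1, 0.3]
width: 1.0
```

```bash
python3 - <<'E'
from h import *
move([.588,.0442,.053],-78.7)
s=readout.read_state();im=read_camera('wrist')[:,:,::-1];cv2.imwrite('pics/w14.png',cv2.resize(im,(768,576),interpolation=cv2.INTER_CUBIC))
np.savez('w14.npz',pos=s['tool_pos'],rot=s['tcp_rot'])
im=read_camera('scene')[:,:,::-1];cv2.imwrite('pics/s14.png',cv2.resize(im[170:270,215:325],None,fx=6,fy=6,interpolation=cv2.INTER_CUBIC))
E
```

```text
t 15.57 shift [0.0007 0.0001 0.0028] turn [ 0.      0.     -0.0001] pos [0.5873 0.0442 0.0558] w 1.0 F [0.9 0.1 0.3]
```

View pics/w14.png

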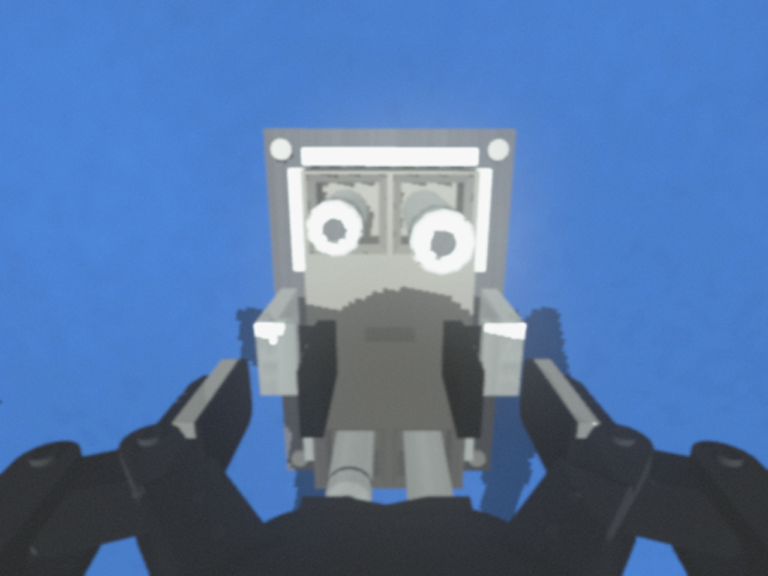

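View pics/s14.png

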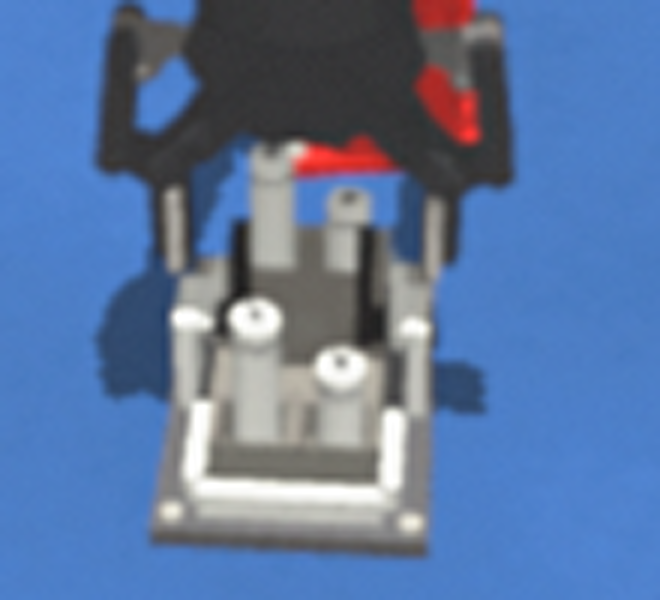

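The fingers straddle the tabs, with the long row left and the short row right in the scene view. I'll close slowly, with a 1 mm centring shift.

Request:
apply_moves(plan=[[[0,0.001,0.002,0,0,0,-0.8],[0,0.001,0.002,0,0,0,-0.6],[0,0.001,0.002,0,0,0,-0.4],[0,0.001,0.002,0,0,0,-0.3],[0,0.001,0.002,0,0,0,-0.2],[0,0.001,0.002,0,0,0,-0.1],[0,0.001,0.002,0,0,0,0],[0,0.001,0.002,0,0,0,0]]], force=40)

```text
time: 16.33
tool_pos: [0.5878, 0.0431, 0.0546]
tcp_rot: [3.126, 0.309, 0.001]
wrist_force: [-2.2, -1.4, 4.4]
width: 0.501
```

Request:
apply_moves(plan=[[[0,0,0,0,0,0,0.2],[0,0,0,0,0,0,0.5],[0,0,0,0,0,0,1],[0,0,0,0,0,0,1],[0,0,0,0,0,0,1],[0,0,0,0,0,0,1],[0,0,0,0,0,0,1],[0,0,0,0,0,0,1]]], force=40)

```text
time: 17.0
tool_pos: [0.5882, 0.043, 0.0552]
tcp_rot: [3.126, 0.309, 0.002]
wrist_force: [-2.4, -1.3, 8.3]
width: 0.437
```

```bash
python3 - <<'E'
from h import *
move([.588,.0442,.053],-78.7)
s=readout.read_state();im=read_camera('wrist')[:,:,::-1];cv2.imwrite('pics/w15.png',cv2.resize(im,(768,576),interpolation=cv2.INTER_CUBIC))
E
```

```text
t 17.0 shift [ 0.0001 -0.0013  0.0022] turn [ 0.0002 -0.0004 -0.0001] pos [0.5882 0.043  0.0552] w 0.437 F [-2.4 -1.3  8.3]
```

View pics/w15.png

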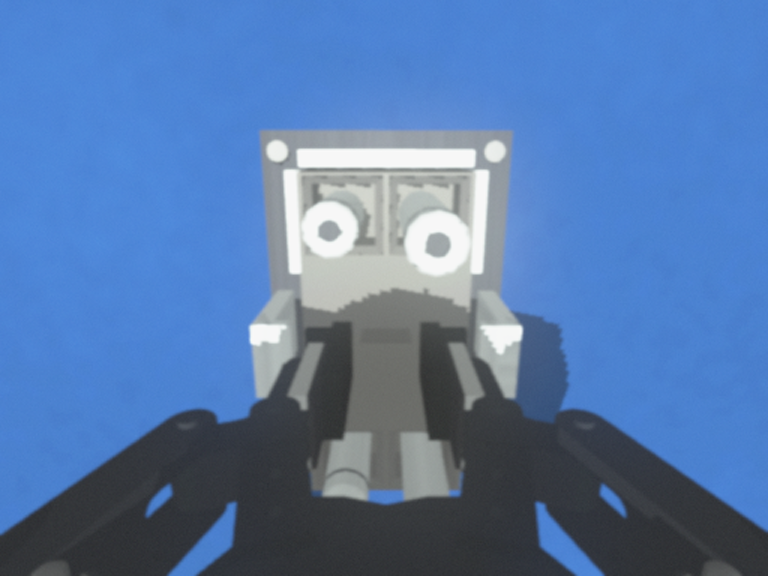

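Opening reads 0.437, about 37 mm. The earlier standoff grips also read about 1 mm small, so both catches look fully in. I'll lift gently.

Request:
apply_moves(plan=[[[0,0,-0.003,0,0,0,1],[0,0,-0.007,0,0,0,1],[0,0,-0.012,0,0,0,1],[0,0,-0.018,0,0,0,1],[0,0,-0.024,0,0,0,1],[0,0,-0.03,0,0,0,1],[0,0,-0.036,0,0,0,1],[0,0,-0.04,0,0,0,1]]])

```text
time: 17.72
tool_pos: [0.588, 0.0432, 0.0949]
tcp_rot: [3.126, 0.309, 0.002]
wrist_force: [-0.4, -1.2, -3.9]
width: 0.432
```

```bash
python3 - <<'E'
from h import *
move([.588,.0442,.165],-78.7)
im=read_camera('wrist')[:,:,::-1];cv2.imwrite('pics/w16.png',im)
im=read_camera('scene')[:,:,::-1];cv2.imwrite('pics/s16.png',cv2.resize(im[150:270,205:335],None,fx=5,fy=5,interpolation=cv2.INTER_CUBIC))
E
```

```text
t 17.72 shift [ 0.0003 -0.0009 -0.0701] turn [ 0.0001 -0.0004 -0.0001] pos [0.588  0.0432 0.0949] w 0.432 F [-0.4 -1.2 -3.9]
```

View pics/s16.png

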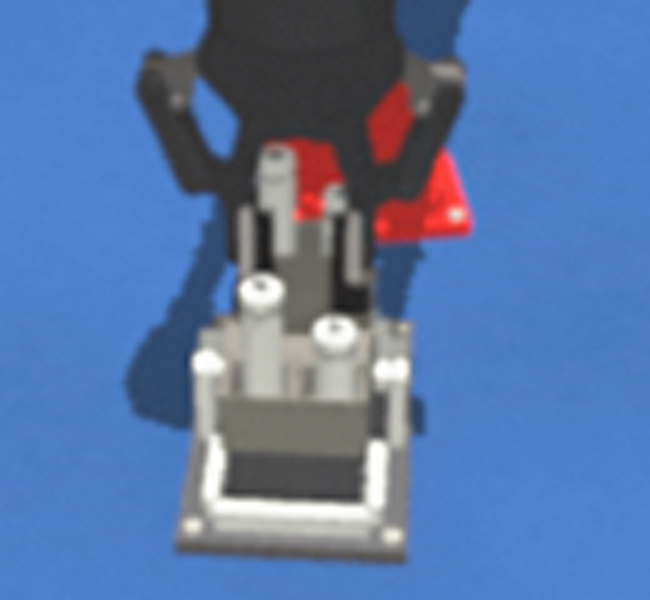

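View pics/w16.png

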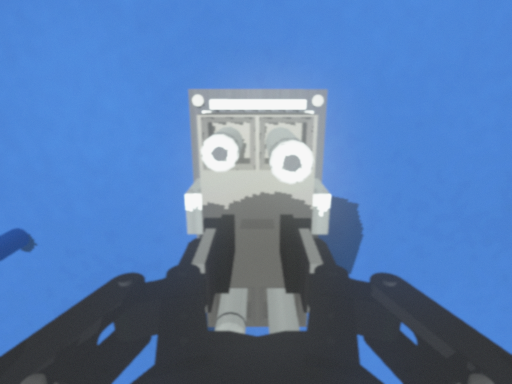

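The cassette is rising level, with all four standoffs in it and a wrist force of -3.9 N that matches its weight. I'll lift another 70 mm.

Request:
apply_moves(plan=[[[0,0,-0.008,0,0,0,1],[0,0,-0.018,0,0,0,1],[0,0,-0.03,0,0,0,1],[0,0,-0.042,0,0,0,1],[0,0,-0.054,0,0,0,1],[0,0,-0.064,0,0,0,1],[0,0,-0.07,0,0,0,1],[0,0,-0.072,0,0,0,1]]])

```text
time: 18.48
tool_pos: [0.5887, 0.0432, 0.168]
tcp_rot: [3.126, 0.309, 0.005]
wrist_force: [-0.0, -0.6, -3.6]
width: 0.438
```

Request:
apply_moves(plan=[[[0,0,0,0,0,0,1],[0,0,0,0,0,0,1],[0,0,0,0,0,0,1],[0,0,0,0,0,0,1],[0,0,0,0,0,0,1],[0,0,0,0,0,0,1],[0,0,0,0,0,0,1],[0,0,0,0,0,0,1]]])

```text
time: 19.15
tool_pos: [0.5874, 0.0432, 0.1656]
tcp_rot: [-3.126, -0.309, 0.0]
wrist_force: [-0.7, -0.1, -3.3]
width: 0.437
```

```bash
python3 - <<'E'
from h import *
move([.588,.0442,.165],-78.7)
im=read_camera('wrist')[:,:,::-1];im2=read_camera('scene')[:,:,::-1]
cv2.imwrite('pics/f17.png',np.vstack([im[:300],cv2.resize(im2[120:270,190:360],(512,300))[:,:]]))
E
```

```text
t 19.15 shift [ 0.0007 -0.0008  0.0006] turn [-0.      0.0001 -0.0001] pos [0.5874 0.0432 0.1656] w 0.437 F [-0.7 -0.1 -3.3]
```

View pics/f17.png

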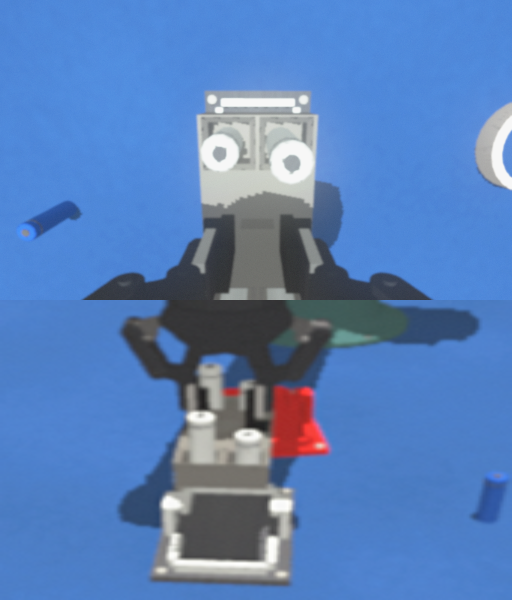

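The cassette hangs level, about 110 mm above its seat, with all four standoffs in it and the dock empty below. The arm is at rest, so I hand in.

```bash
python3 - <<'E'
from h import *
bot.finish_job()
E
```

```text
the job is handed in; nothing more can be done
```

I completed the task and handed it in at about 19 s of the 67 s allowed. The hand-in reports no verdict.

- **Standoffs:** The loose long standoff went into pocket_right, since the long sample stands in the y = -15 mm row. The short one went into pocket_left. I let go of both before touching the cassette.
- **Lift:** I pinched both catches at 40 N and raised the cassette about 110 mm above its seat. It was still held there at hand-in.

**Last checks:**
- **Pictures:** They show the cassette level with all four standoffs in it and the dock empty below. The blue look-alike and the red dock were untouched, and I never went near the bystanders.
- **Wrist force:** The vertical reading was steady at about -3.3 N, somewhat under the roughly 3.7–4.8 N expected for the loaded cassette. The arm was at rest.
- **Opening:** It read 0.437, or about 37 mm against the 40 mm expected when fully squeezed. The earlier 17 mm standoffs also read about 1 mm small. I could not read the catch travel directly.

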